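Put the grain grader's instruments back into their foam inserts

TASK

The foam-lined inserts of the grain grader's drawer have been wiped and stand on the bench. Put the vial, the moisture dish, the sample tin and the tally counter each back into the insert whose cut-out matches its outline, lying flat on the floor of the recess (the vial standing upright in its hole, the counter the way round its outline shows), and let go of them. Never tip any of the four over, and leave the reagent bottle and the petri dish where they are.

Things in the scene. Friction and masses are not known exactly. Their poses are not given: they have to be found in the camera images.
- vial: Clear round sample vial with a white screw cap, standing upright: glass body 33 mm in diameter up to 64 mm, cap 29 mm in diameter, 78 mm high in all, about 60 g. Origin: centre of its underside, z up. Belongs in insert_vial. Grasp it across the body or the cap from above.
- dish: Round aluminium moisture dish with its lid fixed on: lid rim 61 mm in diameter, body 57 mm, 26 mm high, about 20 g. Origin: centre of its underside, z up. Belongs in insert_dish.
- tin: Closed green rectangular sample tin, lid fixed: 64 mm (x) by 97 mm (y), 27 mm high, about 110 g. Origin: centre of its underside; x across its short side, y along its long side, z up. Belongs in insert_tin (either way round). Grasp it across the 64 mm side, from above, by its upper half.
- tally: White tally counter on its back, 60 g. Round body 45 mm wide, 19 mm high, centred at x = +7.5, y = +3.5 mm; white lever 14 mm wide sticks out in +x to 40 mm (z 4 to 13), black knob in -y to -26 mm, flat finger ring in -x to -40 mm. Origin on its underside, z up. Belongs in insert_tally. Grasp the body from above by its top 9 mm, at 45 degrees between x and y, clear of lever and knob.
- insert_vial: Fixed grey plastic drawer insert, 110 (x) by 150 (y) mm, rim 26 mm high and 2 mm thick, filled with dark foam to 22 mm. Origin: centre of its underside; z up. In its middle a round hole 49 mm wide, pale floor 4 mm above the bench (18 mm deep): the vial's.
- insert_dish: Fixed grey plastic drawer insert, 110 (x) by 150 (y) mm, rim 26 mm high and 2 mm thick, filled with dark foam to 22 mm. Origin: centre of its underside; z up. In its middle a round hole 77 mm wide, pale floor 12 mm above the bench (10 mm deep): the dish's.
- insert_tin: Fixed grey plastic drawer insert, 110 (x) by 150 (y) mm, rim 26 mm high and 2 mm thick, filled with dark foam to 22 mm. Origin: centre of its underside; z up. In its middle a rectangular hole 81 mm (x) by 113 mm (y), pale floor 12 mm above the bench (10 mm deep): the tin's; the tin goes in with its long side along the insert's long side.
- insert_tally: Fixed grey plastic drawer insert, 110 (x) by 150 (y) mm, rim 26 mm high and 2 mm thick, filled with dark foam to 22 mm. Origin: centre of its underside; z up. Cut-out in the counter's outline, 7 mm deep (floor at 15 mm): round pocket 57 mm wide centred at x = +7.5, y = +3.5 mm, a 30 mm channel to +x (lever), 44 mm to -x (ring), notch at -y (knob). In place: the counter's origin and x axis over this origin and x axis.
- bottle: Bystander: white plastic reagent bottle with a blue cap, 60 mm in diameter, 139 mm high, standing loose near the work. Origin: centre of its underside. Not to be disturbed.
- petri: Bystander: clear petri dish with kernels, 68 mm in diameter, 14 mm high, loose on the bench. Origin: centre of its underside. Not to be disturbed.
Not all that is in view belongs to the job. Of the things shaped like the vial, the clear one is meant.

How it is judged:
By the outcome, as a careful person would: the job done as asked, in the order asked, and still so for the second after the job is handed in, with the robot touching nothing.
It also fails if it takes over 115 s, if anything falls off the work surface, if the arm or the gripper's body presses on something with over 40 N, if the wrist force passes 120 N, or if a joint passes its speed limit or range.

ROBOT

A 6-joint arm with a two-finger parallel gripper is mounted at the origin on a cart in front of the work surface, level with it; the furniture and walls round the work are solid. World frame = base frame: x ahead of the robot, y to its left, z up, the work surface at z = 0. Lengths are in m, angles in rad, forces in N, time in s.
With the tool pointing down it reaches from about 0.325 to 0.775 m from the base axis. Payload 5.5 kg.
Tool frame: the origin (TCP) lies at the very end of the fingers, on their centre line; the grasp point (between the pads) lies 19 mm behind it (arm.grasp_offset is the z of the grasp point in the tool frame, in m); z points along the fingers, y is the line along which they close (so a half turn about z gives the same grasp; the last joint's range is limited). The gripper opens to 88 mm and grips with 3 to 60 N. Pads are 20 mm wide; open, the fingers measure 115 mm over their backs; the gripper's body (75 mm by 178 mm) begins 61 mm behind the grasp point.
Start: joints at [1.129, 0.091, 1.231, -0, 1.82, -0.057], TCP at [0.225, 0.556, 0.196] pointing down, gripper open.
Joint ranges: [-2.87, 2.87], [-0.86, 2.18], [0.17, 2.46], [-1.51, 4.65], [0.06, 2.69], [-2.65, 2.65]. Speed limits (rad/s): [2.57, 2.57, 3.01, 3.14, 3.14, 3.14].

INTERFACE

Orientations are given as a rotation vector (axis times angle).
In Python, from workcell import arm, kinematics, viewer, job gives the robot as it stands. Calls block until the motion is done:
- arm.movep(position, orientation): joint-space move of the TCP to a pose.
- arm.move_straight(position, rotation=None, max_speed=0.15, f_stop=None): straight line of the TCP; rotation=None keeps the orientation; max_speed is the mean speed in m/s. With f_stop (N) it stops when the force on the tool has changed by that much, and returns True; else False.
- arm.move_j(angles): joint-space move.
- arm.release() and arm.clamp(f_grip=None): open the fingers fully, or close them until they stop; f_grip is the grip in N (None keeps the last).
- arm.pause(seconds).
- kinematics.inverse_kinematics(position, orientation): joint angles nearest the present ones, or None.
- arm.get_obs(): the state.
- viewer.grab_frame(name): name is "scene" or "top" or "wrist"; returns a dict with "color" (384x512x3 uint8, blue, green, red), "K" (3x3 intrinsics, pixels), "pose" (4x4, takes a point from camera to world coordinates); the wrist camera has in their place "mount" (4x4, takes a point from camera to tool coordinates, whose origin is the TCP and whose axes are the flange's). Camera axes: x right, y down, z forward; pixel columns grow to the right and rows downward; lengths in m; the calibration is good to about 2 mm. A picture is of the moment at which its call begins: read the wrist's pose just before it. There is no depth.
A pose or a line that the arm cannot do raises arm.PlanningError and nothing moves.
- job.hand_in(): hands the job in; it is judged then, once.
The state is a dict: "time_s": time; "joints": joint angles; "dq": joint speeds; "joint_efforts": joint torques, N m; "ee_pos": TCP position; "orientation": TCP orientation; "ft_force": force on the tool from outside, world axes, zero at the start; "moment": the same for the moment, N m; "gripper_width": finger opening in m; "gripper_force": force on a finger pad.
Only numpy, scipy, OpenCV 4.12 (cv2) and the standard library are available. Lean on these libraries where they do the work, as an engineer would, in place of code of your own. Each camera call takes 0.05 s, during which the arm holds its last target. There are 200 camera calls.

## Working session

There is one attempt and no reset: what is moved stays moved. The work goes in short steps, each a Python script; the robot and the scene stay as the last script left them, time stands still between calls to the robot, and variables do not carry over. Pictures are saved under pics/ and viewed, at most 14 in all, crops included, and the job is handed in when it is done.

```bash
ls; mkdir -p pics
python3 - <<'E'
from workcell import arm,viewer
import cv2,numpy as np
print(arm.get_obs()['time_s'],arm.grasp_offset)
for n in("top","scene"):
    f=viewer.grab_frame(n);cv2.imwrite(f"pics/{n}0.png",f["color"]);np.savez(f"{n}0.npz",**{k:f[k] for k in f if k in("color","K","pose")})
    print(n,f["K"].round(1).tolist(),f["pose"].round(4).tolist())
E
```

```text
pics
0.0 -0.0187
top [[393.5, 0.0, 259.2], [0.0, 393.5, 192.3], [0.0, 0.0, 1.0]] [[0.0178, -0.9922, 0.1236, 0.3575], [-0.9998, -0.0177, 0.0018, -0.0175], [0.0004, -0.1236, -0.9923, 1.2404], [0.0, 0.0, 0.0, 1.0]]
scene [[496.0, 0.0, 248.2], [0.0, 496.0, 192.7], [0.0, 0.0, 1.0]] [[0.8544, -0.1971, 0.4808, -0.2098], [-0.5193, -0.3578, 0.7761, -1.1576], [0.0191, -0.9128, -0.4081, 0.6593], [0.0, 0.0, 0.0, 1.0]]
```

View pics/top0.png

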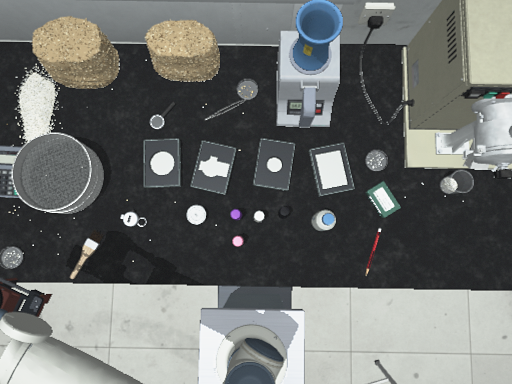

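View pics/scene0.png

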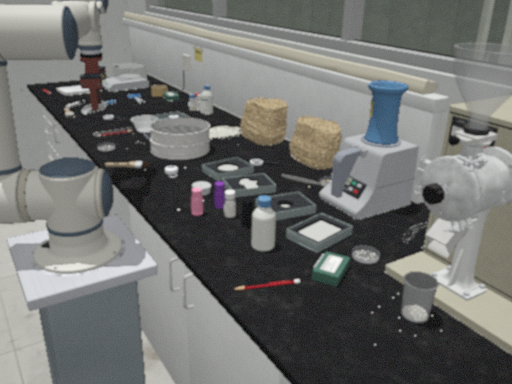

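The top view shows the inserts as follows: dish (162,163), tally (214,167), vial (274,164) and tin (331,169). The objects are the tally (129,219), dish (196,214), white-capped vial (259,216), tin (383,199), bottle (323,220) and petri (376,160). The purple, pink and black vials are decoys.

```bash
cat > h.py <<'E'
import numpy as np,cv2
from scipy.spatial.transform import Rotation as R
from workcell import arm,kinematics,viewer,job
def down(yaw): # tool z down; tool y axis (closing line) at world angle yaw
    y=np.array([np.cos(yaw),np.sin(yaw),0]);z=np.array([0,0,-1.]);x=np.cross(y,z)
    return R.from_matrix(np.c_[x,y,z]).as_rotvec()
def ray(px,K,P,z):
    px=np.atleast_2d(px).astype(float);d=(np.c_[px,np.ones(len(px))]@np.linalg.inv(K).T)@P[:3,:3].T
    return P[:3,3]+d*((z-P[2,3])/d[:,2:])
def tri(obs): # obs: list of (px,K,P) -> least-squares point and residual (m)
    A=np.zeros((3,3));b=np.zeros(3);L=[]
    for px,K,P in obs:
        d=P[:3,:3]@np.linalg.inv(K)@np.array([*px,1.]);d/=np.linalg.norm(d);M=np.eye(3)-np.outer(d,d);A+=M;b+=M@P[:3,3];L.append((M,P[:3,3]))
    x=np.linalg.solve(A,b);return x,max(np.linalg.norm(M@(x-c)) for M,c in L)
def wrist(name):
    o=arm.get_obs();f=viewer.grab_frame("wrist")
    T=np.eye(4);T[:3,:3]=R.from_rotvec(o["orientation"]).as_matrix();T[:3,3]=o["ee_pos"]
    P=T@f["mount"];cv2.imwrite(f"pics/{name}.png",f["color"]);np.savez(name+".npz",color=f["color"],K=f["K"],pose=P);return f["color"],f["K"],P
def load(n):
    d=np.load(n+".npz");return d["color"],d["K"],d["pose"]
E
python3 - <<'E'
from h import *
c,K,P=load("top0")
for n,p,z in[("idish",(162,163),.02),("itally",(214,167),.02),("ivial",(274,164),.02),("itin",(331,169),.02),("tally",(129,219),.02),("dish",(196,214),.026),("vial",(259,216),.078),("tin",(383,199),.027),("bottle",(327,219),.139),("petri",(376,160),.014),("purple",(236,214),.078),("black",(285,211),.078),("pink",(238,241),.078)]:
    print(n,ray(p,K,P,z)[0].round(3))
c,K,P=wrist("w0");o=arm.get_obs();print(K.round(1).tolist(),viewer.grab_frame("wrist")["mount"].round(4).tolist(),o["orientation"],o["ft_force"])
h,w=384,512
print(ray([(0,0),(w,0),(w,h),(0,h),(w/2,h/2)],K,P,0).round(3))
for p in[(.4,.4,.34),(.45,.12,.34),(.45,-.15,.34),(.45,-.4,.34)]:
    for y in(np.pi/2,0,-np.pi/2,np.pi): print(p,round(y,2),np.round(q,2) if (q:=kinematics.inverse_kinematics(np.array(p),down(y))) is not None else None)
E
```

```text
idish [0.597 0.293 0.02 ]
itally [0.587 0.128 0.02 ]
ivial [ 0.6  -0.06  0.02]
itin [ 0.587 -0.24   0.02 ]
tally [0.419 0.387 0.02 ]
dish [0.438 0.179 0.026]
vial [ 0.432 -0.016  0.078]
tin [ 0.494 -0.4    0.027]
bottle [ 0.423 -0.207  0.139]
petri [ 0.62  -0.384  0.014]
purple [0.436 0.052 0.078]
black [ 0.448 -0.093  0.078]
pink [0.357 0.044 0.078]
[[330.9, 0.0, 255.5], [0.0, 330.9, 189.8], [0.0, 0.0, 1.0]] [[-0.0, -0.9531, -0.3028, 0.0834], [1.0, 0.0004, -0.0014, 0.0003], [0.0015, -0.3028, 0.9531, -0.1881], [0.0, 0.0, 0.0, 1.0]] [-6.00709497e-01 -3.08328228e+00  2.30264182e-03] [ 0.32842308  0.04938929 -0.21148764]
[[-0.028  0.374  0.   ]
 [ 0.17   0.862  0.   ]
 [ 0.685  0.781  0.   ]
 [ 0.4    0.071  0.   ]
 [ 0.263  0.54   0.   ]]
(0.4, 0.4, 0.34) 1.57 [ 0.73  0.08  0.98 -0.    2.08 -0.85]
(0.4, 0.4, 0.34) 0 [ 0.73  0.08  0.98 -0.    2.08  0.73]
(0.4, 0.4, 0.34) -1.57 [ 0.73  0.08  0.98 -0.    2.08  2.3 ]
(0.4, 0.4, 0.34) 3.14 [ 0.73  0.08  0.98 -0.    2.08 -2.42]
(0.45, 0.12, 0.34) 1.57 [ 0.19 -0.19  1.24 -0.    2.09 -1.38]
(0.45, 0.12, 0.34) 0 [ 0.19 -0.19  1.24 -0.    2.09  0.19]
(0.45, 0.12, 0.34) -1.57 [ 0.19 -0.19  1.24 -0.    2.09  1.76]
(0.45, 0.12, 0.34) 3.14 None
(0.45, -0.15, 0.34) 1.57 [-0.39 -0.16  1.22  0.    2.09 -1.96]
(0.45, -0.15, 0.34) 0 [-0.39 -0.16  1.22 -0.    2.09 -0.39]
(0.45, -0.15, 0.34) -1.57 [-0.39 -0.16  1.22 -0.    2.09  1.18]
(0.45, -0.15, 0.34) 3.14 None
(0.45, -0.4, 0.34) 1.57 [-0.78  0.18  0.87  0.    2.09 -2.35]
(0.45, -0.4, 0.34) 0 [-0.78  0.18  0.87 -0.    2.09 -0.78]
(0.45, -0.4, 0.34) -1.57 [-0.78  0.18  0.87 -0.    2.09  0.79]
(0.45, -0.4, 0.34) 3.14 [-0.78  0.18  0.87  0.    2.09  2.36]
```

View pics/w0.png

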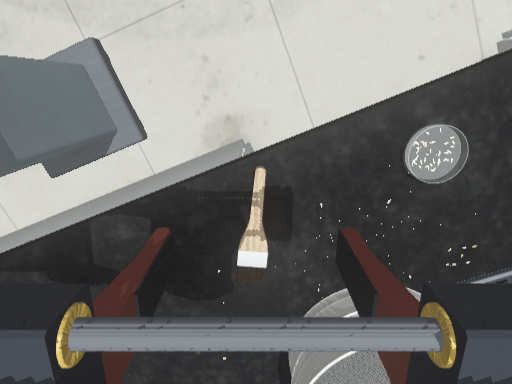

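The wrist image shows a brush, a stray petri and the sieve. The upper 60% of the frame is clear of the fingers. I'll sweep four wrist views with the camera facing +x.

Run:
```python
from h import *
for i,(x,y) in enumerate([(.5,.33),(.5,.12),(.5,-.1),(.5,-.31)]):
    arm.movep(np.array([x,y,.28]),down(-np.pi/2));wrist(f"s{i}")
    print(i,arm.get_obs()['time_s'])
a=[load(f"s{i}")[0][:270] for i in range(4)]
m=np.vstack([np.hstack(a[:2]),np.hstack(a[2:])]);cv2.imwrite("pics/m.png",cv2.resize(m,(800,422),interpolation=cv2.INTER_AREA))
```

```text
0 2.1167
1 3.0167
2 3.95
3 4.85
```

View pics/m.png

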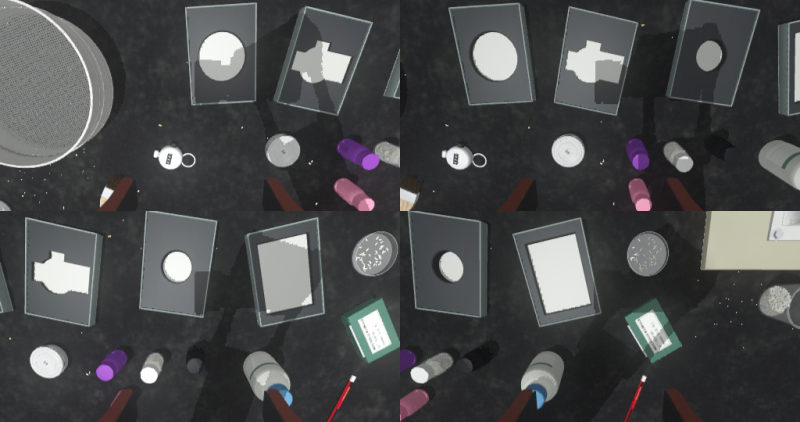

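The views show all four inserts and objects. Next I'll crop with gridlines to read the corners, each in two views.

```bash
cat > crop.py <<'E'
from h import *
def crops(name,L):
    t=[]
    for im,cx,cy in L:
        c,K,P=load(im);x0,y0=max(0,int(cx)-80),max(0,int(cy)-60)
        s=c[y0:y0+120,x0:x0+160];s=cv2.copyMakeBorder(s,0,120-s.shape[0],0,160-s.shape[1],cv2.BORDER_CONSTANT)
        s=cv2.resize(cv2.convertScaleAbs(s,alpha=1.3,beta=15),(400,300),interpolation=cv2.INTER_CUBIC)
        for v in range(0,160,20):
            X=int(v*2.5);cv2.line(s,(X,0),(X,6),(0,255,255));cv2.putText(s,str(x0+v),(X+1,14),0,.33,(0,255,255))
            if v<120: cv2.line(s,(0,X),(6,X),(0,255,255));cv2.putText(s,str(y0+v),(8,X+4),0,.33,(0,255,255))
        t.append(s)
    cv2.imwrite(f"pics/{name}.png",np.vstack([np.hstack(t[i:i+2]) for i in range(0,len(t),2)]))
E
python3 - <<'E'
from crop import *
# project insert centres/objects into views
def proj(X,K,P):
    q=P[:3,:3].T@(np.array(X)-P[:3,3]);q=K@q;return q[:2]/q[2]
I=[("s0",(.597,.293,.02)),("s1",(.587,.128,.02)),("s2",(.6,-.06,.02)),("s3",(.587,-.24,.02))]
J=[("s1",I[0][1]),("s2",I[1][1]),("s1",I[2][1]),("s2",I[3][1])]
for n,S in(("cA",I),("cB",J)):
    crops(n,[(im,*proj(X,*load(im)[1:])) for im,X in S])
# objects: colour-mask diagnostics
E
```

```text
(no output)
```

View pics/cA.png

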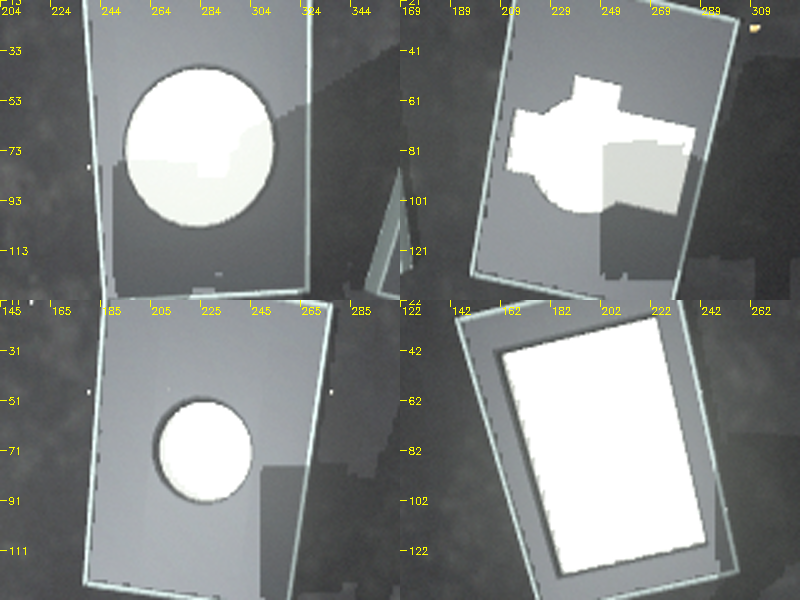

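View pics/cB.png

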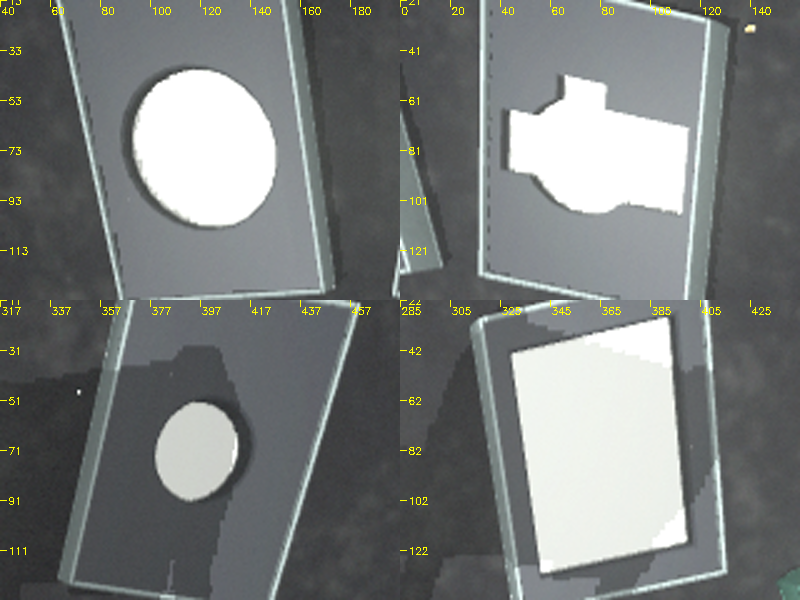

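The pale floors and light rim lines are clear. Next, the same crops for the objects.

```bash
cat > meas.py <<'E'
from h import *
def T(a,pa,b,pb):
    x,e=tri([(pa,*load(a)[1:]),(pb,*load(b)[1:])]);return x,e
def pale(im,box,thr=165):
    c,K,P=load(im);x0,y0,x1,y1=box;g=c.min(2);m=np.zeros_like(g);m[y0:y1,x0:x1]=(g[y0:y1,x0:x1]>thr)*255
    k=max(cv2.findContours(cv2.morphologyEx(m,cv2.MORPH_OPEN,np.ones((3,3))),0,cv2.CHAIN_APPROX_NONE)[0],key=cv2.contourArea);return k[:,0].astype(float),K,P
E
python3 - <<'E'
from meas import *
from crop import crops
for n,a in dict(tallyLL=("s1",(197.8,130.2),"s2",(32.4,130.2)),tallyUR=("s1",(303.8,29),"s2",(123.2,29)),vialLL=("s2",(179,123.8),"s1",(347,123.8)),vialUR=("s2",(277,12.6),"s1",(459.8,12.6)),tinUL=("s3",(145.2,30),"s2",(317.8,31)),tinLR=("s3",(257.2,130.8),"s2",(415.4,130.8)),dishLR=("s0",(327.2,129),"s1",(170,129)),dishLL=("s0",(246,131.8),"s1",(88.4,132.2))).items():
    x,e=T(*a);print(n,x.round(4),round(e,4))
for n,z,V in[("dish",.012,[("s0",(244,30,324,110)),("s1",(80,30,160,110))]),("tally",.015,[("s1",(205,40,300,112)),("s2",(38,40,122,112))]),("vial",.004,[("s2",(200,40,252,100)),("s1",(370,40,420,100))]),("tin",.012,[("s3",(155,22,252,128)),("s2",(320,22,405,128))])]:
    for im,b in V:
        k,K,P=pale(im,b,150);w=ray(k,K,P,z)[:,:2]
        r=cv2.minAreaRect((w*1000).astype(np.float32));m=cv2.moments((w*1000).astype(np.float32).reshape(-1,1,2))
        print(n,im,"centroid",round(m["m10"]/m["m00"],1),round(m["m01"]/m["m00"],1),"rect",np.round(r[0],1),np.round(r[1],1),round(r[2],1),"circ",np.round(cv2.minEnclosingCircle((w*1000).astype(np.float32))[1],1))
def pj(im,X):
    c,K,P=load(im);q=K@(P[:3,:3].T@(np.array(X)-P[:3,3]));return im,*(q[:2]/q[2])
ob=dict(tally=(.419,.387,.02),dish=(.438,.179,.026),vial=(.432,-.016,.06),tin=(.494,-.4,.02))
crops("cC",[pj("s0",ob["tally"]),pj("s1",ob["dish"]),pj("s2",ob["vial"]),pj("s3",ob["tin"])])
crops("cD",[pj("s1",ob["tally"]),pj("s2",ob["dish"]),pj("s1",ob["vial"]),pj("s2",ob["tin"])])
E
```

```text
tallyLL [0.5259 0.1973 0.0254] 0.0
tallyUR [0.6481 0.062  0.0254] 0.0
vialLL [0.535  0.0011 0.0299] 0.0001
vialUR [ 0.6663 -0.1245  0.025 ] 0.0001
tinUL [ 0.6468 -0.1745  0.0259] 0.0006
tinLR [ 0.5258 -0.311   0.0261] 0.0
dishLR [0.5271 0.2346 0.0237] 0.0001
dishLL [0.5234 0.3426 0.0261] 0.0001
dish s0 centroid 598.6 293.9 rect [598.5 293.6] [74.7 74.3] 0.1 circ 38.4
dish s1 centroid 598.6 294.2 rect [598.8 294.6] [74.7 71.9] 0.0 circ 38.1
tally s1 centroid 587.7 130.7 rect [587.6 131.5] [89.2 67.1] 62.3 circ 49.2
tally s2 centroid 586.5 130.0 rect [588.7 130.4] [89.6 65.6] 79.0 circ 47.9
vial s2 centroid 600.6 -60.9 rect [600.6 -60.4] [46.4 47.4] 89.5 circ 24.6Traceback (most recent call last):
  File "<stdin>", line 7, in <module>
  File "meas.py", line 6, in pale
    k=max(cv2.findContours(cv2.morphologyEx(m,cv2.MORPH_OPEN,np.ones((3,3))),0,cv2.CHAIN_APPROX_NONE)[0],key=cv2.contourArea);return k[:,0].astype(float),K,P
ValueError: max() iterable argument is empty
```

Run:
```python
from meas import *
from crop import crops
for im,b,t in[("s3",(155,22,252,128),150),("s2",(320,22,405,128),120)]:
        k,K,P=pale(im,b,t);w=ray(k,K,P,.012)[:,:2]
        r=cv2.minAreaRect((w*1000).astype(np.float32));print(im,np.round(r[0],1),np.round(r[1],1),round(r[2],1))
def pj(im,X):
    c,K,P=load(im);q=K@(P[:3,:3].T@(np.array(X)-P[:3,3]));return im,*(q[:2]/q[2])
ob=dict(tally=(.419,.387,.02),dish=(.438,.179,.026),vial=(.432,-.016,.06),tin=(.494,-.4,.02))
crops("cC",[pj("s0",ob["tally"]),pj("s1",ob["dish"]),pj("s2",ob["vial"]),pj("s3",ob["tin"])])
crops("cD",[pj("s1",ob["tally"]),pj("s2",ob["dish"]),pj("s1",ob["vial"]),pj("s2",ob["tin"])])
```

```text
s3 [ 587.1 -242. ] [113.4  79.9] 12.2
s2 [ 587.6 -242.6] [113.6  79.3] 12.3
```

View pics/cC.png

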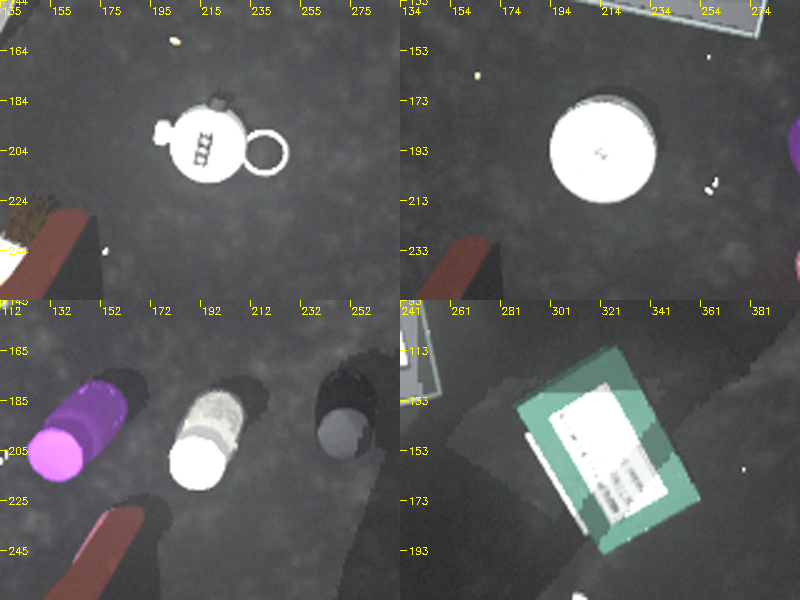

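View pics/cD.png

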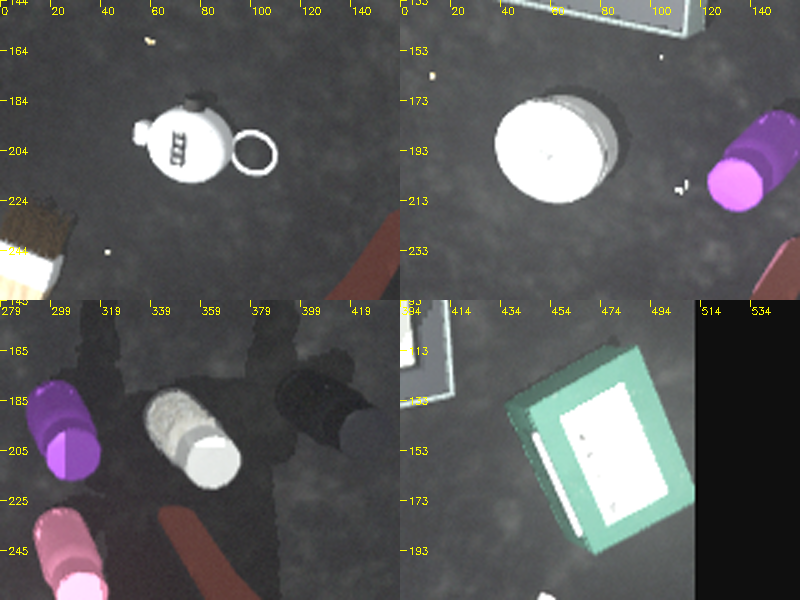

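Readings taken: the vial is the clear one with the white cap, at s2 (191,210) and s1 (364,209). The dish lid is at s1 (215,193) and s2 (60,193). The tin label corners and the tally body, ring and lever are readable in two views each. Triangulating now.

Run:
```python
from meas import *
def p(n,x,e): print(n,(x*1000).round(1),round(e*1000,1))
for n,a in dict(tally_body=("s0",(218.2,201.6),"s1",(76,201.6)),ring=("s0",(241.4,205.2),"s1",(102,205.2)),lever=("s0",(200.2,197.2),"s1",(56.4,196.8)),
 dish=("s1",(215.2,193.2),"s2",(59.8,193)),vial=("s2",(190.8,210.2),"s1",(364.2,209.4)),
 l1=("s3",(300.6,139),"s2",(457.2,139.4)),l2=("s3",(323.4,126.6),"s2",(484.8,126.2)),l3=("s3",(347.8,169),"s2",(501.2,169.4)),l4=("s3",(325.4,182.2),"s2",(476.8,183)),bot=("s3",(321,194.2),"s2",(472.4,194.2))).items(): p(n,*T(*a))
c,K,P=load("s0")
for n,q,z in[("body",(218.2,201.6),.019),("ring",(241.4,205.2),.003),("lever",(200.2,197.2),.010),("knob",(223,185),.01)]: print(n,(ray(q,K,P,z)[0]*1000).round(1))
c,K,P=load("s3");print((ray([(360.4,173),(321,194.2),(287.8,135.8),(327.8,112)],K,P,.027)*1000).round(1))
# tin mask top: green
for im in("s0","s1"):
    k,K,P=pale(im,(40 if im=="s1" else 190,180,300,222) if im=="s0" else (50,180,112,222),110)
    print(im,cv2.boundingRect(k.astype(np.int32)))
```

```text
tally_body [419.3 384.7   9.7] 0.1
ring [410.8 351.    2.1] 0.1
lever [427.5 410.3  12.7] 0.4
dish [437.5 177.6  24. ] 0.1
vial [432.8 -17.1  76.7] 0.4
l1 [ 514.6 -369.2   25.1] 0.3
l2 [ 532.6 -397.1   33. ] 0.2
l3 [ 474.1 -435.2   28.2] 0.3
l4 [ 454.9 -405.8   28.1] 0.5
bot [ 439.5 -399.7   33. ] 0.0
body [422.5 383.6  19. ]
ring [411. 351.   3.]
lever [426.1 410.8  10. ]
knob [444.8 376.9  10. ]
[[ 468.4 -453.4   27. ]
 [ 437.5 -401.    27. ]
 [ 519.4 -351.8   27. ]
 [ 550.4 -402.9   27. ]]
s0 (197, 186, 38, 31)
s1 (54, 187, 40, 30)
```

The measured heights agree with the text (rims 26 mm, dish 24–26, vial 77, tin 27). I'll place the vial first.

```bash
cat >> h.py <<'E'
def say(t): o=arm.get_obs();print(t,round(o["time_s"],1),"w",round(o["gripper_width"]*1000,1),"gf",round(o["gripper_force"],1),"ft",o["ft_force"].round(1),"p",np.round(o["ee_pos"],4))
def pick(xy,yaw,z,hi,grip):
    arm.movep(np.array([*xy,hi]),down(yaw));arm.move_straight(np.array([*xy,z]));say("at")
    arm.clamp(grip);arm.pause(.2);say("clamped");arm.move_straight(np.array([*xy,hi]),max_speed=.12);say("lifted")
def place(xy,yaw,z,hi,fs=4):
    arm.move_straight(np.array([*xy,hi]),down(yaw),max_speed=.2)
    arm.move_straight(np.array([*xy,z+.015]),max_speed=.1);arm.pause(.1)
    print("touch",arm.move_straight(np.array([*xy,z]),max_speed=.03,f_stop=fs));say("placed")
    arm.release();arm.pause(.3);say("open");arm.move_straight(np.array([*xy,hi]))
E
python3 - <<'E'
from h import *
pick((.4328,-.017),0,.031,.16,20)
place((.6006,-.0611),np.pi/2,.0345,.16)
wrist("v1")
E
```

```text
at 7.1 w 87.6 gf 0.0 ft [-0.4 -1.4  0.7] p [ 0.4335 -0.0172  0.0321]
clamped 8.2 w 27.7 gf 19.9 ft [ 0.4  0.4 -0.4] p [ 0.4328 -0.017   0.031 ]
lifted 9.5 w 27.9 gf 19.9 ft [-1.   0.  -1.1] p [ 0.4324 -0.017   0.1589]
touch True
placed 13.0 w 27.9 gf 20.0 ft [0.3 0.1 3.9] p [ 0.6004 -0.0609  0.0349]
open 14.3 w 88.0 gf 0.0 ft [ 0.9  0.3 -0.5] p [ 0.5998 -0.0609  0.0342]
```

Run:
```python
from h import *
arm.movep(np.array([.62,-.06,.26]),down(np.pi/2));c,_,_=wrist("v2")
t=viewer.grab_frame("top")["color"]
a=cv2.resize(c,(512,384));b=cv2.resize(t[120:270,150:300],(384,384))[:, :288]
cv2.imwrite("pics/v2m.png",np.hstack([a,b]))
```

```text
(no output)
```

View pics/v2m.png

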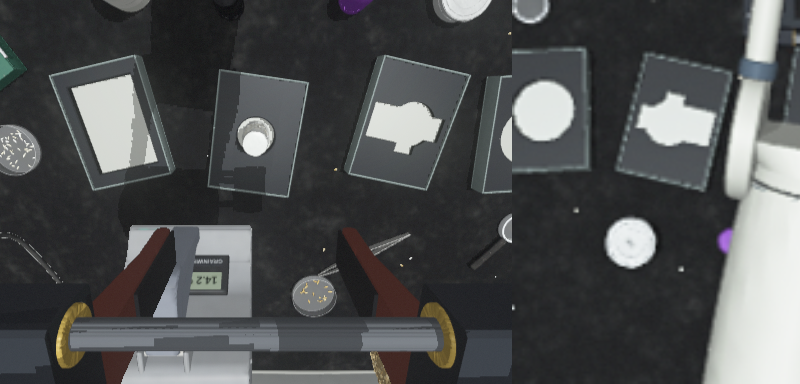

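The vial stands upright in its hole, at (255,138) in the wrist view. The dish is next.

Run:
```python
from h import *
arm.movep(np.array([.5,.1,.2]),down(0))
pick((.4375,.1776),0,.0135,.12,12)
place((.5985,.294),0,.0255,.12,3)
# tin: close across short side. short axis at 120.9deg / -59.1
arm.movep(np.array([.45,.0,.26]),down(np.radians(60)));wrist("d2")
```

```text
at 19.0 w 87.8 gf 0.0 ft [ 0.4 -0.1  0.6] p [0.4385 0.1776 0.0148]
clamped 20.6 w 1.0 gf 0.0 ft [-0.2  0.9  1.1] p [0.4375 0.1776 0.0135]
lifted 21.6 w 0.5 gf 0.0 ft [ 0.   0.2 -0.9] p [0.437  0.1774 0.1189]
touch False
placed 24.4 w 0.5 gf 0.0 ft [-0.   0.6  0.5] p [0.5984 0.294  0.0254]
open 26.1 w 87.9 gf 0.0 ft [-0.1 -0.1 -0.6] p [0.5985 0.294  0.0255]
```

The fingers closed on nothing for the dish. I'll look.

Run:
```python
from h import *
c,_,_=load("d2");t=viewer.grab_frame("scene")["color"]
b=cv2.resize(t[130:260,150:370],(650,384))[:, :288+0]
t2=viewer.grab_frame("top")["color"];b=cv2.resize(t2[120:250,130:290],(512,416))
cv2.imwrite("pics/d2m.png",cv2.resize(np.vstack([np.hstack([c,cv2.resize(t[130:258,150:320],(510,384))]),]),(800,301)))
cv2.imwrite("pics/d2t.png",b)
```

```text
(no output)
```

View pics/d2m.png

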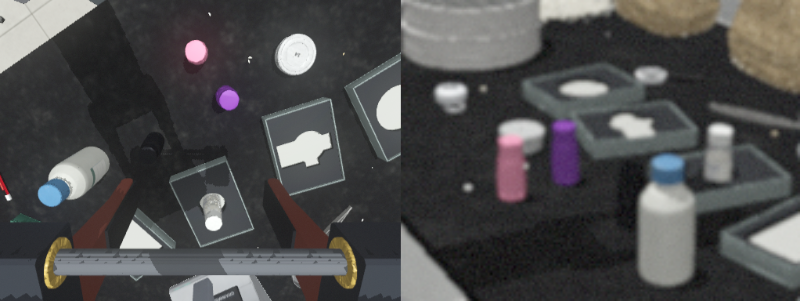

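Run:
```python
from meas import *
for im,b in[("d2",(330,20,425,110)),("v1",None),]:
    if b is None: continue
    k,K,P=pale(im,b,140);(c,s,a)=cv2.minAreaRect(k.astype(np.float32));print(im,c,s)
    for z in(.0,.026):
        w=(ray(k,K,P,z)[:,:2]*1000).astype(np.float32);print(z,cv2.minEnclosingCircle(w),cv2.minAreaRect(w)[1])
# vial cap from v2
c,K,P=load("v2");print((ray([(255,145)],K,P,.082)*1000).round(1))
# dish from s1,s2 again by mask
for im,b in[("s1",(180,160,250,220)),("s2",(25,160,100,220))]:
    k,K,P=pale(im,b,190);w=(ray(k,K,P,.026)[:,:2]*1000).astype(np.float32);print(im,cv2.minEnclosingCircle(w),cv2.minAreaRect(w))
```

```text
d2 (378.5, 69.0) (52.0, 49.0)
0.0 ((439.21728515625, 185.86402893066406), 32.18138122558594) (62.399662017822266, 62.12753677368164)
0.026 ((435.6763916015625, 177.5167236328125), 30.310623168945312) (58.77231979370117, 58.51601028442383)
[[601. -61.  82.]]
s1 ((437.3448791503906, 178.3138885498047), 28.957040786743164) ((437.0347595214844, 178.35874938964844), (54.91177749633789, 57.80366516113281), 0.030492691323161125)
s2 ((437.3477783203125, 177.62704467773438), 29.177770614624023) ((437.7676696777344, 177.605224609375), (56.329498291015625, 57.557003021240234), 0.0672626718878746)
```

The dish hasn't moved, so the fingertips apparently end higher than the TCP (the vial's 27.7 mm grip width was its cap). I'll probe the bare bench with the fingers closed to calibrate.

Run:
```python
from h import *
arm.movep(np.array([.41,.28,.12]),down(0));arm.clamp(5);say("c")
arm.move_straight(np.array([.41,.28,.02]),max_speed=.1);arm.pause(.2)
try: print(arm.move_straight(np.array([.41,.28,-.03]),max_speed=.02,f_stop=4));say("touch")
except arm.PlanningError as e: print(e)
arm.move_straight(np.array([.41,.28,.12]));arm.release()
```

```text
c 31.2 w 0.7 gf 0.0 ft [ 0.1 -0.6 -0.1] p [0.41 0.28 0.12]
True
touch 34.6 w 0.5 gf 2.2 ft [ 0.  -0.6  4.5] p [ 0.41    0.28   -0.0258]
```

The fingertips end about 26 mm above the reported TCP. I'll retry the dish with that offset, checking the grip width.

Run:
```python
from h import *
xy=(.437,.1776)
arm.movep(np.array([*xy,.1]),down(0));arm.move_straight(np.array([*xy,.02]));arm.pause(.1)
print(arm.move_straight(np.array([*xy,-.0135]),max_speed=.06,f_stop=5));say("at")
arm.clamp(12);arm.pause(.2);say("clamped")
arm.move_straight(np.array([*xy,.05]),max_speed=.1);say("lifted")
```

```text
False
at 39.1 w 87.5 gf 0.0 ft [ 0.1 -0.7 -0.1] p [ 0.437   0.1776 -0.0135]
clamped 39.9 w 56.6 gf 12.0 ft [-0.8 -0.2  1.4] p [ 0.4371  0.1776 -0.0133]
lifted 40.7 w 56.5 gf 12.0 ft [-1.3 -0.5 -1.1] p [0.4367 0.1775 0.0494]
```

Run:
```python
from h import *
place((.5985,.294),0,-.002,.05,3)
arm.movep(np.array([.5,.22,.2]),down(-np.pi/2));wrist("d3")
from meas import pale
c,K,P=load("d3")
q=K@(P[:3,:3].T@(np.array([.5985,.294,.038])-P[:3,3]));q=(q[:2]/q[2]).astype(int);print(q)
k,K,P=pale("d3",(max(0,q[0]-60),max(0,q[1]-60),q[0]+60,q[1]+60),120);w=(ray(k,K,P,.038)[:,:2]*1000).astype(np.float32);print(cv2.minEnclosingCircle(w),cv2.minAreaRect(w))
cv2.imwrite("pics/d3m.png",c[:300])
```

```text
touch True
placed 42.9 w 56.5 gf 12.0 ft [0.  0.5 2.4] p [ 0.5983  0.2939 -0.0019]
open 43.9 w 87.9 gf 0.0 ft [ 0.9 -0.2 -0.7] p [ 0.5979  0.2937 -0.0024]
[180  68]
((582.7289428710938, 281.0284423828125), 52.24098587036133) ((587.1173095703125, 286.4119567871094), (91.976318359375, 81.96514129638672), 0.048078782856464386)
```

View pics/d3m.png

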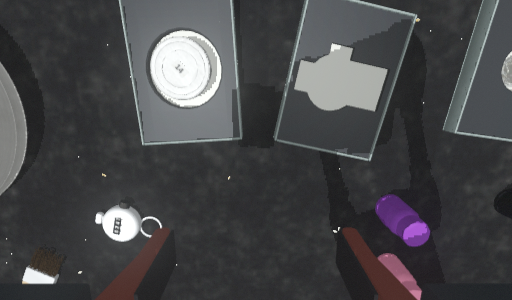

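The dish is in its recess, centred near (185,68). Now the tin.

```bash
cat >> h.py <<'E'
def pick2(xy,yaw,z,hi,grip,wmin):
    arm.movep(np.array([*xy,hi]),down(yaw));arm.move_straight(np.array([*xy,z+.025]));arm.pause(.1)
    print(arm.move_straight(np.array([*xy,z]),max_speed=.06,f_stop=5));say("at")
    arm.clamp(grip);arm.pause(.2);say("clamped")
    if arm.get_obs()["gripper_width"]<wmin: raise SystemExit("missed")
    arm.move_straight(np.array([*xy,hi]),max_speed=.1);say("lifted")
E
python3 - <<'E'
from h import *
c,K,P=load("top0");print(ray([(404,168),(305,126)],K,P,.02).round(3))
r=np.radians
arm.movep(np.array([.5,-.15,.2]),down(r(-60)))
pick2((.494,-.4023),r(-59.1),-.009,.1,30,.05)
arm.movep(np.array([.587,-.2423,.1]),down(r(102.2)))
say("above");wrist("t2")
place((.587,-.2423),r(102.2),.0025,.1,4)
E
```

```text
[[ 0.595 -0.47   0.02 ]
 [ 0.725 -0.158  0.02 ]]
False
at 49.6 w 87.4 gf 0.0 ft [ 0.5 -0.3 -0.3] p [ 0.4938 -0.4021 -0.0096]
clamped 50.4 w 62.8 gf 29.9 ft [ 0.4 -0.3  2.4] p [ 0.4941 -0.4024 -0.0087]
lifted 51.6 w 62.2 gf 29.9 ft [ 0.5 -0.7 -1.6] p [ 0.4936 -0.402   0.0988]
above 53.8 w 62.8 gf 29.9 ft [-0.2  0.4 -2. ] p [ 0.5869 -0.2425  0.0999]
touch True
placed 55.6 w 62.6 gf 30.0 ft [0.4 0.5 3.5] p [ 0.5868 -0.2422  0.0031]
open 56.5 w 87.5 gf 0.0 ft [ 0.4 -0.8  0.4] p [ 0.5862 -0.2419  0.0022]
```

Run:
```python
from h import *
arm.movep(np.array([.45,-.17,.25]),down(-np.pi/2));a,_,_=wrist("t3")
arm.movep(np.array([.36,.385,.11]),down(-np.pi/2));arm.pause(.2);b,_,_=wrist("y1");say("")
c1=cv2.resize(a[0:200,200:450],(375,300));c2=b[180:320,190:330]
s=cv2.resize(c2,(560,560),interpolation=cv2.INTER_CUBIC)
for v in range(0,140,20):
    cv2.putText(s,str(190+v),(v*4,12),0,.4,(0,255,255));cv2.line(s,(v*4,0),(v*4,5),(0,255,255));cv2.putText(s,str(180+v),(0,v*4+4),0,.4,(0,255,255))
m=np.zeros((560,800,3),np.uint8);m[:,:560]=s;m[:192,560:]=cv2.resize(c1,(240,192));m[200:380,560:]=cv2.resize(b,(240,180));cv2.imwrite("pics/y1m.png",m)
```

```text
62.5 w 88.1 gf 0.0 ft [ 0.   0.6 -0.3] p [0.3605 0.3846 0.1102]
```

View pics/y1m.png

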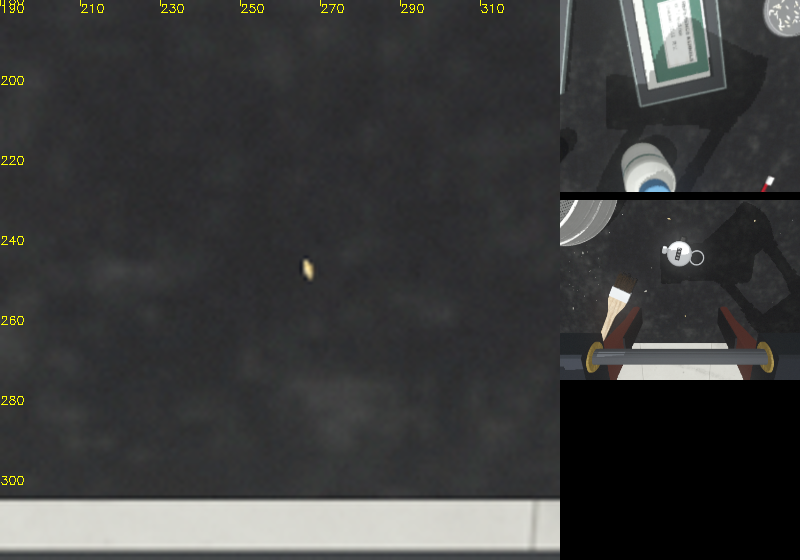

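The tin sits in its recess. The tally is at about (256,113), so I'll crop there.

Run:
```python
from h import *
b,K,P=load("y1")
s=cv2.resize(b[75:155,195:317],(793,520),interpolation=cv2.INTER_CUBIC)
for v in range(0,122,10):
    cv2.putText(s,str(195+v),(int(v*6.5),12),0,.4,(0,255,255));cv2.line(s,(int(v*6.5),0),(int(v*6.5),5),(0,255,255));
    if v<80: cv2.putText(s,str(75+v),(0,int(v*6.5)+4),0,.4,(0,255,255))
cv2.imwrite("pics/y1c.png",s)
```

```text
(no output)
```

View pics/y1c.png

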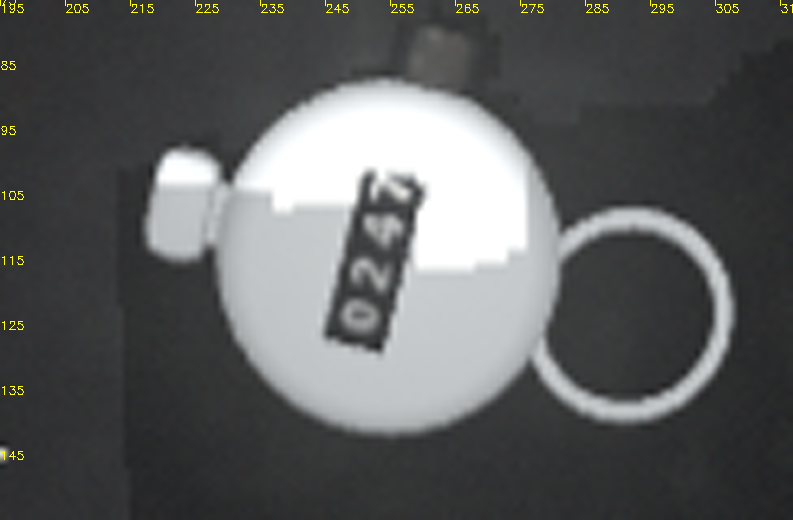

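Run:
```python
from h import *
b,K,P=load("y1")
W=lambda u,v,z: ray((195+u/6.5,75+v/6.5),K,P,z)[0]*1000
B=W(388.5,257,.012);Rg=W(626,315,.003);L=W(184,205,.0085);kn=W(443,57,.01)
a=W(395,181,.019)-W(353.5,344.5,.019)
print(B.round(1),Rg.round(1),L.round(1),kn.round(1))
yaw=np.degrees(np.arctan2(*(L-Rg)[:2][::-1]));print("ring-lever",yaw,"window",np.degrees(np.arctan2(a[1],a[0]))+90, "knob",np.degrees(np.arctan2(*(kn-B)[:2][::-1]))+90)
for th in(yaw,73,74,75,76):
    c,s=np.cos(np.radians(th)),np.sin(np.radians(th));M=np.array([[c,s],[-s,c]])
    print(th,[(M@(p-B)[:2]+[7.5,3.5]).round(1).tolist() for p in(Rg,L,kn)])
# cut-out axis check by corners seen in cA(s1): lever-channel end, ring-channel end
c,K,P=load("s1");w=ray([(217,65),(213,89),(287,72.2),(280.2,106.6)],K,P,.015)*1000
l=(w[0]+w[1])/2;r=(w[2]+w[3])/2;print("cutout",l.round(1),r.round(1),np.degrees(np.arctan2(*(l-r)[:2][::-1])),np.linalg.norm(w[0]-w[1]),np.linalg.norm(w[2]-w[3]))
```

```text
[420.4 384.9  12. ] [411.9 352.8   3. ] [426.8 411.7   8.5] [445.2 377.9  10. ]
ring-lever 75.80235747823366 window 75.25594278004718 knob 74.23694368504374
75.80235747823366 [[-25.8, 3.9], [35.0, 3.9], [6.8, -22.3]]
73 [[-25.7, 2.2], [35.0, 5.2], [8.1, -22.3]]
74 [[-25.7, 2.8], [35.0, 4.7], [7.6, -22.3]]
75 [[-25.8, 3.4], [35.0, 4.3], [7.2, -22.3]]
76 [[-25.8, 4.0], [35.0, 3.8], [6.7, -22.3]]
cutout [592.9 173.3  15. ] [577.4  84.   15. ] 80.1554564999499 30.118599581336685 43.854672054047406
```

The tally lies at body centre (420.4, 384.9) with yaw about 75.5°, and its lever, body and ring are collinear. Picking it on the +45° diagonal.

Run:
```python
from h import *
r=np.radians
pick2((.4204,.3849),r(-59.5),-.0145,.06,15,.035)
place((.5853,.1378),r(-56.5),.0015,.06,4)
arm.movep(np.array([.5,.1378,.16]),down(-np.pi/2));c,K,P=wrist("f1");say("")
cv2.imwrite("pics/f1.png",c[:300])
```

```text
False
at 64.3 w 88.0 gf 0.0 ft [ 0.4 -0.   0.8] p [ 0.4202  0.3847 -0.015 ]
clamped 65.3 w 41.8 gf 15.0 ft [-0.5 -0.  -0.3] p [ 0.4204  0.3849 -0.0144]
lifted 66.2 w 41.8 gf 15.0 ft [ 0.9 -0.7  0.6] p [0.42   0.3846 0.0591]
touch False
placed 69.2 w 41.9 gf 15.0 ft [-1.1 -0.1 -0.4] p [0.5852 0.1378 0.0014]
open 70.3 w 87.8 gf 0.0 ft [ 0.1  0.4 -0.8] p [0.5853 0.1378 0.0015]
 71.6 w 87.9 gf 0.0 ft [-0.2 -0.2  0.2] p [0.4997 0.1376 0.1575]
```

View pics/f1.png

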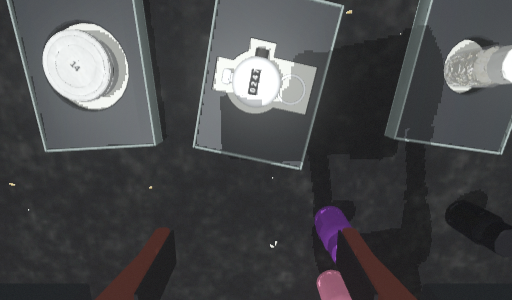

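Run:
```python
from h import *
c,K,P=load("f1");g=c.mean(2).astype(int)
print(P[:3,3].round(3));print("body",(ray((256,83.5),K,P,.03)*1000).round(1))
for u in(245,256,265): print(u,g[36:124,u].tolist())
for v in(83,100,106): print(v,g[v,205:320].tolist())
```

```text
[0.585 0.138 0.346]
body [[584.4 137.2  30. ]]
245 [117, 118, 119, 119, 120, 120, 120, 122, 122, 121, 123, 123, 122, 124, 126, 105, 229, 248, 248, 248, 248, 248, 223, 206, 222, 238, 249, 255, 255, 255, 255, 255, 255, 255, 255, 255, 255, 255, 255, 255, 255, 255, 255, 255, 255, 255, 255, 255, 255, 255, 255, 255, 255, 255, 255, 255, 255, 255, 255, 255, 255, 227, 199, 198, 195, 190, 183, 173, 165, 176, 180, 178, 179, 177, 178, 159, 109, 85, 85, 83, 84, 82, 81, 82, 81, 80, 79, 80]
256 [119, 118, 89, 228, 246, 246, 246, 246, 246, 246, 247, 207, 136, 99, 97, 90, 85, 83, 84, 86, 175, 213, 234, 248, 255, 255, 255, 255, 255, 255, 255, 255, 255, 203, 206, 197, 134, 92, 92, 183, 249, 234, 186, 135, 106, 94, 147, 183, 180, 154, 113, 92, 91, 94, 97, 113, 115, 137, 167, 253, 255, 255, 255, 229, 201, 201, 200, 197, 192, 183, 171, 167, 175, 178, 179, 178, 178, 132, 89, 85, 84, 84, 83, 81, 82, 82, 80, 80]
265 [116, 116, 117, 117, 93, 197, 239, 246, 246, 246, 207, 181, 161, 116, 95, 96, 94, 92, 93, 92, 89, 87, 175, 212, 232, 246, 254, 255, 255, 255, 255, 255, 255, 255, 255, 255, 255, 255, 255, 255, 255
[... 1208 characters left out ...]
 179, 179, 178, 178, 178, 178, 178, 165, 176, 187, 199, 192, 165, 177, 177, 177, 176, 176, 177, 150, 70, 77, 77, 76, 74, 74, 74, 78, 104, 128, 100]
106 [126, 126, 126, 127, 127, 128, 128, 127, 128, 128, 127, 128, 130, 128, 129, 81, 80, 80, 81, 82, 81, 83, 82, 84, 84, 83, 85, 86, 85, 85, 95, 143, 176, 178, 178, 178, 178, 178, 179, 178, 180, 176, 174, 168, 165, 164, 165, 166, 168, 171, 171, 171, 172, 171, 168, 167, 165, 169, 165, 176, 176, 173, 179, 179, 179, 179, 179, 179, 178, 178, 179, 179, 179, 179, 179, 178, 178, 179, 178, 178, 178, 179, 178, 179, 178, 177, 178, 177, 177, 177, 177, 177, 176, 177, 176, 177, 176, 176, 176, 176, 176, 176, 79, 70, 75, 76, 74, 73, 73, 72, 94, 124, 125, 59, 49]
```

The tally is centred, with a gap of about 5 mm all round, and it sits on the pale floor. Handing in.

Run:
```python
from workcell import job
print(job.hand_in())
```

```text
the job is handed in; nothing more can be done
None
```

The vial, dish, tin and tally counter are each in their matching inserts and released, none tipped over and the bottle and petri dish untouched; I handed the job in at about 72 s, and no verdict came back.

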